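# Swivel the filter cover open and lay the cartridge against a chock

### The arm

A 7-joint arm with a two-finger parallel gripper is mounted at the origin on a cart in front of the work surface, level with it; the furniture and walls round the work are solid. World frame = base frame: x ahead of the robot, y to its left, z up, the work surface at z = 0. Lengths are in mm, angles in rad, forces in N, time in s.
With the tool pointing down it reaches from about 400 to 900 mm from the base axis. Payload 5.6 kg.
Tool frame: the origin (TCP) lies at the centre of the arm's flange, where the gripper is bolted on; the fingertips stand 190 mm ahead of it and the grasp point (between the pads) lies 171 mm ahead of it (env.grip_depth is the distance from the TCP to the grasp point, in mm); y points along the fingers, x is the direction in which the jaws open and shut, and the axes are right-handed (so a half turn about y gives the same grasp; the last joint's range is limited). The gripper opens to 92 mm and grips with 3 to 60 N. Pads are 20 mm wide; open, the fingers measure 128 mm over their backs; the gripper's body (75 mm by 189 mm) begins 69 mm behind the grasp point.
Start: joints at [1.067, 0.468, -0.012, 1.603, 0.006, 1.071, -0.056], TCP at [288.998, -582.221, 404.692] pointing down, gripper open.
Joint ranges: [-2.53, 2.53], [-0.31, 2.02], [-1.57, 1.55], [0.28, 2.44], [-1.29, 4.43], [0.15, 1.84], [-2.92, 2.92]. Speed limits (rad/s): [2.57, 2.57, 3.14, 3.14, 3.14, 3.14, 3.14].

### API

Orientations are given as a rotation vector (axis times angle).
In Python, from bench import env, imaging gives the robot as it stands.
- The arm moves only by the tool servo_tool, never from a script. Its argument "series" is a list of rows, each an object with "grip": the closure in counts, from 0 (fully open) to 255 (shut); "linear": the shift along the tool's x, y, z in mm, a list of three; "delta_rot": the turn, a rotation vector about the tool's x, y, z in units of 6 degrees (1.0 is 6 degrees), a list of three. A call has 1 to 8 rows; each row is the pose to reach, as a shift and turn from the pose commanded when the call began, along the tool's axes at that moment; what a row does not reach only later rows make up. A row lasts 1/10 s, in which the tool goes at most 50 mm and 8.59 degrees, less where a joint would pass 70% of its speed; a pose out of reach is approached as far as the arm can. A call with a gripper value outside its range is refused whole. The fingers move at their own pace and stop on an object; "squeeze" is the grip in N (left out, the last holds). Time passes only in rows, so rows that repeat a pose let the fingers close. It gives the time, the measured TCP pose, the force and the opening at its end, in the units of the state.
- env.get_obs(): the state, without advancing time (a new reading comes with each control period).
- imaging.capture(name): name is "scene" or "top"; returns a dict with "image" (420x560x3 uint8, red, green, blue), "range_z" (420x560 float32, mm along the optical axis (not along the pixel's ray), 0 where there is no reading), "K" (3x3 intrinsics, pixels), "distortion" ([k1, k2, p1, p2, k3] as OpenCV has them; the pictures are not rectified), "xyz" and "attitude" of the camera in the world. Camera axes: x right, y down, z forward; pixel columns grow to the right and rows downward; lengths in mm; the calibration is good to about 2 mm. A picture is of the moment at which its call begins.
- env.finish_job(): hands the job in, once; it reports no verdict.
The state is a dict: "time": time; "joint_pos": joint angles; "dq": joint speeds; "effort": joint torques, N m; "position": TCP position; "eef_rot": TCP orientation; "ft_force": force on the tool from outside, world axes, zero at the start; "wrist_torque": the same for the moment, N m; "opening": opening from 0.0 (shut) to 1.0 (fully open).
Only numpy, scipy, OpenCV 4.12 (cv2) and the standard library are available. Lean on these libraries where they do the work, as an engineer would, in place of code of your own. Each camera call takes 0.05 s, during which the arm holds its last target.

### The job

Swivel the flat blue cover of the filter unit sideways on its pivot screw, by its knob, until the bay is fully uncovered, and stand the orange forked chock flat on the lower part of the sloping board, square to the slope, wholly on the board and with its two toes pointing uphill. Only when the cover is open and the chock stands there, lift the filter cartridge out of the bay and lay it across the board against both toes of the chock, so that it stays put when you let go. Leave the cover open, never let the cartridge roll off onto the worktop, and leave the bottle, the tape roll and the timer where they are.

Things in the scene. Friction and masses are not known exactly. Their poses are not given: they have to be found in the camera images.
- unit: White filter unit fixed to the worktop, 160 (x) x 170 (y) x 70 mm high. Origin: centre of its underside, z up, vents and blue label on its -x side. Central bay open at the top, 116 (x) x 114 (y) mm, floor at 8 mm. The cartridge lies in it along y on rests near its ends (over 24 mm from the middle along y, under 20 mm along x), 36 mm of finger room at each long side.
- cover (a joint): Swivel angle in rad of the flat cover about its upright pivot screw: 0 = bay covered, grows as the cover turns clockwise seen from above, stop at 1.75. The bay is taken as uncovered above 1.4. It stays where it is left; light friction (about 1 N at the knob).
- cover_pivot (a point): Pivot screw of the cover, on the screw's axis at the underside of the cover, 71.5 mm above the worktop, at the unit's far left corner (62 mm along x and 68 mm along y from the unit's origin).
- cover_knob (a point): Black upright round knob on the cover, 20 mm in diameter, from 75.5 to 105.5 mm above the worktop; the point is its centre, half-way up, 110 mm from the pivot axis. The cover is a blue 136 x 140 x 4 mm plate with an aluminium edge; opening swings the knob round on the robot's side to the unit's left (+y), where the cover overhangs the worktop.
- cartridge_center (a point): Filter cartridge: white ribbed cylinder with blue end caps, 44 mm in diameter, 100 mm long, about 0.15 kg, rolls easily. The point is its centre; its own y axis is the cylinder's axis. At the start it lies level in the bay along the unit's y, centre 42 mm above the worktop (top 6 mm below the unit's top).
- cartridge: The same cartridge; origin at its centre, y along its axis (x and z turn as it rolls).
- board: White board with a dark mat, fixed to the worktop, 210 (x) x 150 (y) mm, a flat slope of 5 degrees (0.087 rad) rising along its own +x (away from the robot), without a rim. Origin: on the worktop below its centre; frame level. Its top is 23.5 mm above the worktop at the middle, 14 mm at the low edge, 33 mm at the high edge. An unchocked cartridge rolls off the low edge.
- board_mid (a point): Centre of the board's top surface.
- chock: Orange forked chock, 90 (x) x 88 (y) mm, about 0.27 kg. Origin: centre of its underside, z up. Base 10 mm high; two toes 22 mm wide point along +x, with a 44 mm wide notch between them (x = -8 to +45 mm). Toe tips bevelled 45 degrees (x = 45 mm at the bottom, 35 at the top). A cartridge resting on both toes has its centre 54 mm ahead of the origin and 22 mm above the board.
- chock_fin (a point): Grip fin of the chock: black upright fin at the heel, 14 (x) x 62 (y) mm, from 10 to 42 mm above the chock's underside; the point is on the fin's mid plane, 30 mm above the underside, 33 mm behind the chock's origin (-x).
- stain_bottle_mid (a point): Red stain bottle with a white cap, 60 mm in diameter, 145 mm high, centre; bystander.
- tape_roll_mid (a point): Roll of tan tape lying flat, 94 mm in diameter, 48 mm high, centre; bystander.
- bench_timer_mid (a point): White bench timer with a round dial, 53 x 86 x 104 mm, centre; bystander.

How it is judged (in metres and radians):
On the way:
1. with the cartridge still in the bay, the cover is open and the chock stands released on the board, square to the slope (value of joint cover above 1.4 rad and x of chock in the frame of board between -0.075 and 0.03 m and y of chock in the frame of board between -0.04 and 0.04 m and z of chock in the frame of board between 0.012 and 0.032 m and angle between chock's own z axis and vertical below 0.16 rad and angle between the x axis of chock and the x axis of board, either way round below 0.25 rad and contact force between the fingers and chock below 0.05 N and linear speed of chock below 0.02 m/s and distance between cartridge_center and unit below 0.06 m), for 0.2 s.
At the end, for the whole second after the job is handed in: Cover beyond 1.4 rad; chock flat on the board (within 40 mm of its centre line, 75 mm downhill to 30 mm uphill of its middle, within 0.25 rad of square); cartridge against both toes (47-64 mm ahead of the chock origin, within 28 mm sideways, 0.15 rad); all released, at rest (value of joint cover above 1.4 rad and x of chock in the frame of board between -0.075 and 0.03 m and y of chock in the frame of board between -0.04 and 0.04 m and z of chock in the frame of board between 0.012 and 0.032 m and angle between chock's own z axis and vertical below 0.16 rad and angle between the x axis of chock and the x axis of board, either way round below 0.25 rad and x of cartridge in the frame of chock between 0.047 and 0.064 m and y of cartridge in the frame of chock between -0.028 and 0.028 m and z of cartridge in the frame of chock between 0.016 and 0.028 m and angle between the y axis of cartridge and the y axis of chock, either way round below 0.15 rad and linear speed of each of cartridge, chock below 0.02 m/s and contact force between the fingers and chock below 0.05 N and contact force between the fingers and cartridge below 0.05 N); the robot touches nothing.
It fails at once if the cartridge gets onto the worktop (height (world z) of cartridge_center below 0.03 m).
It fails at once if the stain bottle is shifted by more than 30 mm (distance of stain_bottle_mid from where it was at the start of the episode above 0.03 m).
It fails at once if the tape roll is shifted by more than 30 mm (distance of tape_roll_mid from where it was at the start of the episode above 0.03 m).
It fails at once if the bench timer is shifted by more than 30 mm (distance of bench_timer_mid from where it was at the start of the episode above 0.03 m).
It also fails if it takes over 72 s, if anything falls off the work surface, if the arm or the gripper's body presses on something with over 40 N, if the wrist force passes 120 N, or if a joint passes its speed limit or range.

## Working session

There is one attempt and no reset: what is moved stays moved. The work goes in short steps, Python scripts to look and compute and a tool call to move; the robot and the scene stay as the last step left them, time stands still between calls to the robot, and variables do not carry over. Pictures are saved under pics/ and viewed, and the job is handed in when it is done.

Besides the shell and the picture viewer there is one more tool, called after "Request:" as name(argument=value, ...), one argument or row to a line, values as JSON. servo_tool: Moves the arm, as the interface text tells. Its arguments: {"type":"object","properties":{"series":{"type":"array","items":{"type":"object","properties":{"grip":{"type":"number"},"linear":{"type":"array","items":{"type":"number"}},"delta_rot":{"type":"array","items":{"type":"number"}}}}},"squeeze":{"type":"number"}},"required":["series"]}

```bash
ls; mkdir -p pics; cat > h.py <<'E'
import numpy as np, cv2
from scipy.spatial.transform import Rotation as R
from bench import env, imaging
def cap(name,fn=None):
    c=imaging.capture(name)
    if fn: cv2.imwrite('pics/'+fn,c['image'][:,:,::-1])
    return c
def cam_R(c):
    a=np.array(c['attitude'],float)
    return a if a.shape==(3,3) else R.from_rotvec(a).as_matrix()
def rays(c,uv):
    p=cv2.undistortPoints(np.array(uv,float).reshape(-1,1,2),np.array(c['K']),np.array(c['distortion'])).reshape(-1,2)
    return np.c_[p,np.ones(len(p))]
def plane(c,uv,z):
    d=rays(c,uv)@cam_R(c).T; o=np.array(c['xyz'],float)
    return o+d*((z-o[2])/d[:,2])[:,None]
def cloud(c):
    h,w=c['range_z'].shape
    u,v=np.meshgrid(np.arange(w),np.arange(h))
    d=rays(c,np.c_[u.ravel(),v.ravel()])
    P=(d*c['range_z'].reshape(-1,1))@cam_R(c).T+np.array(c['xyz'],float)
    return P.reshape(h,w,3)
E
python3 - <<'E'
from h import *
for n in('scene','top'):
    c=cap(n,n+'0.png'); print(n,c['xyz'],c['attitude'],c['K'],c['distortion'])
    np.savez(n+'0.npz',**c)
print(env.get_obs(), env.grip_depth)
E
```

```text
pics
scene [-151.59332498 -445.64155641 1265.61495588] [-2.27272788  1.16097913 -0.37141931] [[409.60301924   0.         281.71505442]
 [  0.         409.60301924 215.68031181]
 [  0.           0.           1.        ]] [-0.07034285  0.          0.          0.          0.        ]
top [ 439.5236317    54.0813853  1605.64307117] [-2.15136164  2.20832673 -0.04653828] [[428.62532722   0.         280.30841724]
 [  0.         428.62532722 212.86060298]
 [  0.           0.           1.        ]] [-0.05589827  0.          0.          0.          0.        ]
{'time': 0.1, 'joint_pos': array([ 1.06702386,  0.46825065, -0.01160327,  1.60351236,  0.0060064 ,
        1.07141682, -0.05631586]), 'dq': array([-1.36518649e-03, -2.78851238e-03, -6.53946803e-04, -2.75364372e-03,
        1.22925561e-03,  9.60618124e-06, -8.54481444e-04]), 'effort': array([ 1.13248068e-03, -5.21649492e+01, -1.28609923e-02, -2.44368821e+01,
       -5.68343187e-02,  1.40500430e-02,  3.91521985e-05]), 'position': array([ 288.87468358, -582.03046219,  403.86827724]), 'eef_rot': array([-1.3918746 ,  0.86456007, -0.86230136]), 'ft_force': array([-0.18895832,  0.08151825,  0.49976215]), 'wrist_torque': array([ 0.00205361, -0.0496843 ,  0.04317127]), 'opening': 1.0032596005609147} 171.4
```

View pics/scene0.png

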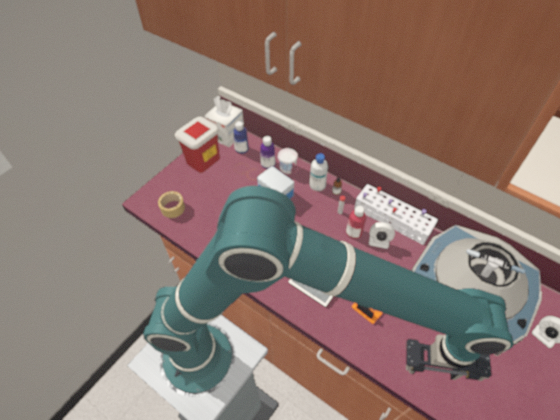

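View pics/top0.png

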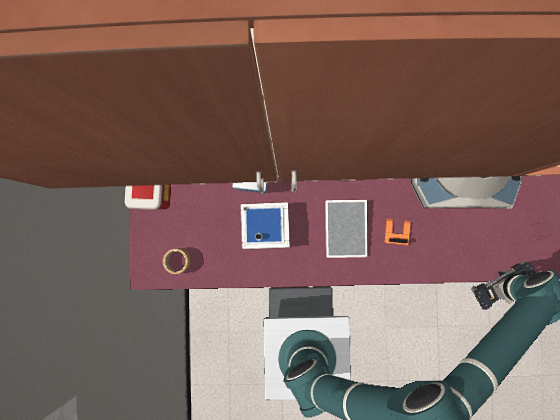

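```bash
python3 - <<'E'
from h import *
print(R.from_rotvec([-1.3918746 ,  0.86456007, -0.86230136]).as_matrix().round(3))
c=np.load('top0.npz');P=cloud(c); np.save('P0.npy',P)
hsv=cv2.cvtColor(c['image'],cv2.COLOR_RGB2HSV)
for nm,lo,hi in [('blue',(95,80,40),(125,255,255)),('orange',(5,150,120),(20,255,255))]:
    m=cv2.inRange(hsv,lo,hi)
    cs,_=cv2.findContours(m,cv2.RETR_EXTERNAL,cv2.CHAIN_APPROX_SIMPLE)
    for k in cs:
        if cv2.contourArea(k)>60:
            mm=np.zeros_like(m);cv2.drawContours(mm,[k],-1,255,-1)
            print(nm,cv2.boundingRect(k),cv2.contourArea(k),np.median(P[(mm>0)&(m>0)],0).round(1),cv2.minAreaRect(k))
E
```

```text
[[ 0.445 -0.001  0.896]
 [-0.896  0.001  0.445]
 [-0.002 -1.    -0.   ]]
blue (246, 208, 35, 34) 1053.0 [496.7 142.2  77.2] ((263.43011474609375, 224.90231323242188), (32.81510925292969, 34.11438751220703), 88.09085083007812)
orange (385, 219, 26, 26) 376.5 [ 453.9 -339.2   10.6] ((397.1475830078125, 231.37705993652344), (24.444650650024414, 24.08250617980957), 5.194429397583008)
```

```bash
python3 - <<'E'
from h import *
c=np.load('top0.npz');im=c['image'][:,:,::-1]
cv2.imwrite('pics/crop0.png',cv2.resize(im[180:280,220:420],None,fx=4,fy=4,interpolation=cv2.INTER_CUBIC))
P=np.load('P0.npy')
for nm,u,v in [('knob',258,236),('plate',265,222),('rimL',243,225),('rimB',265,246),('board',347,205),('board',347,252),('fin',398,242),('base',398,238),('tape',176,251),('timer?',250,185)]:
    print(nm,P[v,u].round(1))
hsv=cv2.cvtColor(c['image'],cv2.COLOR_RGB2HSV)
# height mask for unit (top z ~70) and board
Z=P[...,2]
for nm,m in [('unit',(Z>60)&(Z<82)),('board',(Z>9)&(Z<40)&(P[...,1]<40)&(P[...,1]>-250))]:
    m=(m&(P[...,0]>300)&(P[...,0]<700)).astype('u1')*255
    m=cv2.morphologyEx(m,cv2.MORPH_OPEN,np.ones((3,3)))
    cs,_=cv2.findContours(m,cv2.RETR_EXTERNAL,cv2.CHAIN_APPROX_SIMPLE)
    for k in cs:
        if cv2.contourArea(k)>300:
            b=cv2.minAreaRect(k);bp=cv2.boxPoints(b)
            z=70 if nm=='unit' else 23.5
            print(nm,cv2.contourArea(k),plane(c,bp,z).round(1).tolist(),plane(c,[b[0]],z).round(1))
E
```

```text
knob [454.7 162.6 108.6]
plate [504.3 138.6  78.5]
rimL [495.8 218.1  73.1]
rimB [418.8 140.8  74.6]
board [ 561.  -162.2   29.3]
board [ 388.2 -157.7   18.6]
fin [ 420.2 -342.4   37.8]
base [ 434.7 -342.5   39.7]
tape [ 4.071e+02  4.811e+02 -1.000e-01]
timer? [637.1 188.4  90.2]
unit 1987.5 [[573.5, 226.5, 70.0], [575.7, 55.8, 70.0], [416.1, 53.7, 70.0], [413.5, 223.3, 70.0]] [[494.5 139.7  70. ]]
board 2184.0 [[582.1, -86.1, 23.5], [578.0, -237.7, 23.5], [371.8, -230.0, 23.5], [375.8, -79.5, 23.5]] [[ 476.6 -158.2   23.5]]
```

View pics/crop0.png

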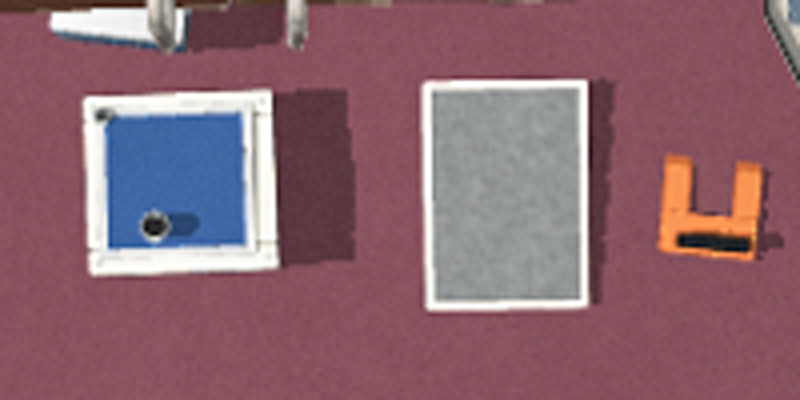

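```bash
cat >> h.py <<'E'
def go(target_grasp, az=0.0, pitch=0.0):
    """grasp-point world target (mm), tool x azimuth az (rad), pitch: nose-up tilt about the rotated y (rad). prints tool-axes shift and turn"""
    o=env.get_obs(); Rm=R.from_rotvec(o['eef_rot']); p=np.array(o['position'])
    base=np.array([[1,0,0],[0,0,1],[0,-1,0]],float)  # cols: x->x, y->-z, z->y
    Rt=R.from_euler('z',az)*R.from_euler('y',-pitch)*R.from_matrix(base)
    tcp=np.array(target_grasp,float)-Rt.apply([0,env.grip_depth,0])
    print('lin',Rm.inv().apply(tcp-p).round(1),'rot',((Rm.inv()*Rt).as_rotvec()*180/np.pi/6).round(2),'t',o['time'],'tcp',p.round(1),'grasp',(p+Rm.apply([0,env.grip_depth,0])).round(1),'F',np.round(o['ft_force'],1),'open',round(o['opening'],3))
E
python3 - <<'E'
from h import *
c=np.load('top0.npz');P=np.load('P0.npy')
hsv=cv2.cvtColor(c['image'],cv2.COLOR_RGB2HSV)
m=cv2.inRange(hsv,(5,150,120),(20,255,255)); m[:, :380]=0;m[:,420:]=0
ys,xs=np.nonzero(m); Z=P[ys,xs,2]; print('z hist',np.histogram(Z,bins=[-5,5,8,12,20,40]))
x,y,w,h=383,216,32,34
q=plane(c,np.c_[xs,ys],10.); 
print(cv2.minAreaRect(q[:,:2].astype('f4')))
print('x',q[:,0].min(),q[:,0].max(),'y',q[:,1].min(),q[:,1].max())
g=c['image'].max(2); d=(g<60); d[:235]=0;d[250:]=0;d[:,:385]=0;d[:,412:]=0
ys,xs=np.nonzero(d); q=plane(c,np.c_[xs,ys],42.); print('fin top',cv2.minAreaRect(q[:,:2].astype('f4')),q.mean(0))
vx=cv2.fitLine(q[:,:2].astype('f4'),cv2.DIST_L2,0,.01,.01).ravel();print(vx)
d=(g<60); d[:230]=0;d[242:]=0;d[:,:250]=0;d[:,266:]=0
ys,xs=np.nonzero(d); q=plane(c,np.c_[xs,ys],105.5); print('knob',q.mean(0),q.min(0),q.max(0))
s=np.load('scene0.npz');S=cloud(s)
for nm,u,v in [('bottle',355,228),('bottlecap',359,210),('timer',381,229),('timer2',549,322),('tape',171,197),('bottle',356,224)]:
    print(nm,S[v,u].round(1))
im=s['image'][:,:,::-1]
cv2.imwrite('pics/crop1.png',cv2.resize(im[150:350,260:460],None,fx=3,fy=3,interpolation=cv2.INTER_CUBIC))
go([437,-340,200])
E
```

```text
z hist (array([ 38,  52, 142, 121,   4]), array([-5,  5,  8, 12, 20, 40]))
((459.31268310546875, -348.1366882324219), (91.4292221069336, 89.56411743164062), 83.24860382080078)
x 411.38088117098135 506.2922698611583 y -396.9764995206691 -301.1052250112113
fin top ((426.4433288574219, -341.6872253417969), (59.07620620727539, 10.040806770324707), 82.1073226928711) [ 426.14966506 -342.58097777   42.        ]
[ 1.2988184e-01  9.9152946e-01  4.2614966e+02 -3.4258096e+02]
knob [453.93774571 162.59537137 105.5       ] [447.68674081 155.69373697 105.5       ] [458.43941514 169.87135358 105.5       ]
bottle [ 658.5 -169.2   70.2]
bottlecap [ 678.5 -161.   148.2]
timer [ 695.5 -249.5   88.5]
timer2 [ 699.4 -843.4   78.9]
tape [400.7 502.6  17.7]
bottle [ 658.5 -169.3   94.9]
lin [-150.9   32.7  240.3] rot [-1.00e-02 -1.06e+01 -1.00e-02] t 0.1 tcp [ 288.9 -582.   403.9] grasp [ 288.7 -581.8  232.5] F [-0.2  0.1  0.5] open 1.003
```

View pics/crop1.png

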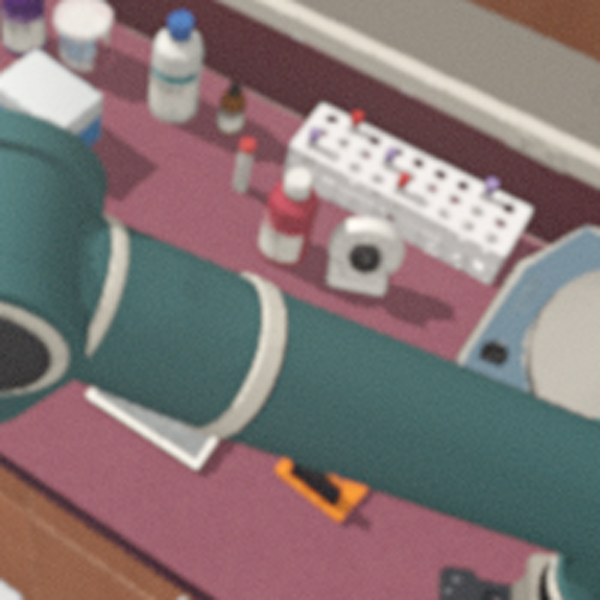

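```bash
python3 - <<'E'
from h import *
go([426,-342,140],-0.12)
E
```

```text
lin [-153.9   92.7  229.6] rot [-0.01 -9.45 -0.01] t 0.1 tcp [ 288.9 -582.   403.9] grasp [ 288.7 -581.8  232.5] F [-0.2  0.1  0.5] open 1.003
```

Request:
servo_tool(
  series=[
    {"linear": [-154, 93, 230], "delta_rot": [0, -9.45, 0], "grip": 0},
    {"linear": [-154, 93, 230], "delta_rot": [0, -9.45, 0], "grip": 0},
    {"linear": [-154, 93, 230], "delta_rot": [0, -9.45, 0], "grip": 0},
    {"linear": [-154, 93, 230], "delta_rot": [0, -9.45, 0], "grip": 0},
    {"linear": [-154, 93, 230], "delta_rot": [0, -9.45, 0], "grip": 0},
    {"linear": [-154, 93, 230], "delta_rot": [0, -9.45, 0], "grip": 0},
    {"linear": [-154, 93, 230], "delta_rot": [0, -9.45, 0], "grip": 0},
    {"linear": [-154, 93, 230], "delta_rot": [0, -9.45, 0], "grip": 0},
  ],
  squeeze=40,
)

```text
time: 0.9
position: [427.0, -340.8, 311.0]
eef_rot: [-1.568, 0.093, -0.092]
ft_force: [-0.4, -0.5, 0.3]
opening: 1.0
```

```bash
python3 - <<'E'
from h import *
go([426,-342,33],-0.12)
c=cap('top','t1.png');s=cap('scene','s1.png')
cv2.imwrite('pics/c1.png',np.hstack([cv2.resize(c['image'][190:270,330:430,::-1],(400,320)),cv2.resize(s['image'][270:350,320:420,::-1],(400,320))]))
E
```

```text
lin [ -0.8 106.6  -1.4] rot [-0.01  0.02 -0.01] t 0.9 tcp [ 427.  -340.8  311. ] grasp [ 426.9 -340.6  139.6] F [-0.4 -0.5  0.3] open 1.0
```

View pics/c1.png

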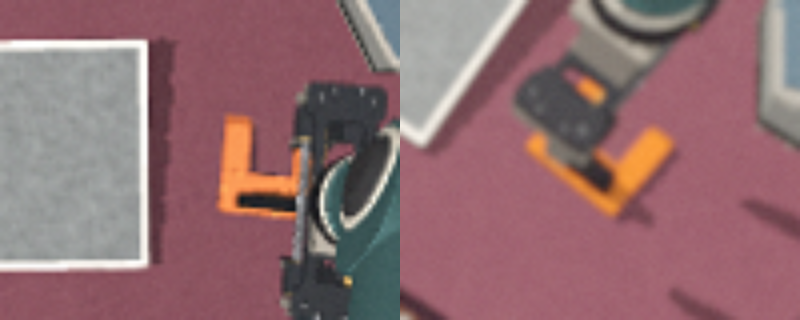

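Request:
servo_tool(
  series=[
    {"linear": [-1, 40, -1], "grip": 0},
    {"linear": [-1, 80, -1], "grip": 0},
    {"linear": [-1, 106, -1], "grip": 0},
    {"linear": [-1, 106, -1], "grip": 0},
    {"linear": [-1, 106, -1], "grip": 220},
    {"linear": [-1, 106, -1], "grip": 220},
    {"linear": [-1, 106, -1], "grip": 220},
    {"linear": [-1, 106, -1], "grip": 220},
  ],
)

```text
invalid input
```

Request:
servo_tool(
  series=[
    {"linear": [0, 0, 0], "grip": 255},
    {"linear": [0, 0, 0], "grip": 255},
    {"linear": [0, 0, 0], "grip": 255},
    {"linear": [0, 0, 0], "grip": 255},
  ],
)

```text
invalid input
```

```bash
python3 - <<'E'
from h import *
go([426,-342,33],-0.12)
E
```

```text
lin [ -0.2 107.2   0.8] rot [ 0.   -0.04 -0.  ] t 1.0 tcp [ 426.1 -342.8  311.6] grasp [ 426.1 -342.9  140.2] F [ 0.2 -0.4 -0.3] open 0.997
```

Request:
servo_tool(
  series=[
    {"linear": [0, 40, 0], "delta_rot": [0, 0, 0], "grip": 0},
    {"linear": [0, 80, 0], "delta_rot": [0, 0, 0], "grip": 0},
    {"linear": [0, 107, 0], "delta_rot": [0, 0, 0], "grip": 0},
    {"linear": [0, 107, 0], "delta_rot": [0, 0, 0], "grip": 0},
    {"linear": [0, 107, 0], "delta_rot": [0, 0, 0], "grip": 255},
    {"linear": [0, 107, 0], "delta_rot": [0, 0, 0], "grip": 255},
    {"linear": [0, 107, 0], "delta_rot": [0, 0, 0], "grip": 255},
    {"linear": [0, 107, 0], "delta_rot": [0, 0, 0], "grip": 255},
  ],
)

```text
time: 1.8
position: [426.9, -342.5, 206.0]
eef_rot: [-1.57, 0.093, -0.097]
ft_force: [-0.4, -0.3, -0.2]
opening: 0.674
```

Request:
servo_tool(
  series=[
    {"linear": [0, 0, 0], "delta_rot": [0, 0, 0], "grip": 255},
    {"linear": [0, 0, 0], "delta_rot": [0, 0, 0], "grip": 255},
    {"linear": [0, 0, 0], "delta_rot": [0, 0, 0], "grip": 255},
    {"linear": [0, 0, 0], "delta_rot": [0, 0, 0], "grip": 255},
  ],
)

```text
time: 2.2
position: [426.5, -342.0, 204.7]
eef_rot: [-1.569, 0.095, -0.095]
ft_force: [0.1, 0.5, 0.3]
opening: 0.331
```

```bash
python3 - <<'E'
from h import *
go([426,-342,33],-0.12)
E
```

```text
lin [-0.5  0.3 -0.1] rot [ 0. -0. -0.] t 2.2 tcp [ 426.5 -342.   204.7] grasp [ 426.5 -342.    33.3] F [0.1 0.5 0.3] open 0.331
```

Request:
servo_tool(
  series=[
    {"linear": [0, 0, 0], "delta_rot": [0, 0, 0], "grip": 255},
    {"linear": [0, 0, 0], "delta_rot": [0, 0, 0], "grip": 255},
    {"linear": [0, 0, 0], "delta_rot": [0, 0, 0], "grip": 255},
    {"linear": [0, 0, 0], "delta_rot": [0, 0, 0], "grip": 255},
    {"linear": [0, 0, 0], "delta_rot": [0, 0, 0], "grip": 255},
    {"linear": [0, -20, 0], "delta_rot": [0, 0, 0], "grip": 255},
    {"linear": [0, -50, 0], "delta_rot": [0, 0, 0], "grip": 255},
    {"linear": [0, -70, 0], "delta_rot": [0, 0, 0], "grip": 255},
  ],
)

```text
time: 3.0
position: [426.4, -341.9, 275.6]
eef_rot: [-1.568, 0.095, -0.094]
ft_force: [0.6, 0.8, -3.0]
opening: 0.154
```

```bash
python3 - <<'E'
from h import *
th=-0.024; bc=np.array([477,-158.2]); ux=np.array([np.cos(th),np.sin(th)])
p5=np.radians(5)
X=-50; z0=23.5+X*np.tan(p5)
# fin grasp at chock (-33, z33), tilted nose-up 5 deg
fx=X-33*np.cos(p5)-33*np.sin(p5); fz=z0-33*np.sin(p5)+33*np.cos(p5)
t=np.r_[bc+ux*fx,fz]; print(t)
go(t+[0,0,40],th,p5)
go(t,th,p5)
c=cap('top','t2.png');s=cap('scene','s2.png')
cv2.imwrite('pics/c2.png',np.hstack([cv2.resize(c['image'][190:270,330:430,::-1],(400,320)),cv2.resize(s['image'][270:350,320:420,::-1],(400,320))]))
E
```

```text
[ 391.27413043 -156.14218401   49.12385235]
lin [-72.   15.8 178.8] rot [ 0.04 -0.92 -0.84] t 3.0 tcp [ 426.4 -341.9  275.6] grasp [ 426.3 -341.9  104.2] F [ 0.6  0.8 -3. ] open 0.154
lin [-72.   55.8 178.8] rot [ 0.04 -0.92 -0.84] t 3.0 tcp [ 426.4 -341.9  275.6] grasp [ 426.3 -341.9  104.2] F [ 0.6  0.8 -3. ] open 0.154
```

View pics/c2.png

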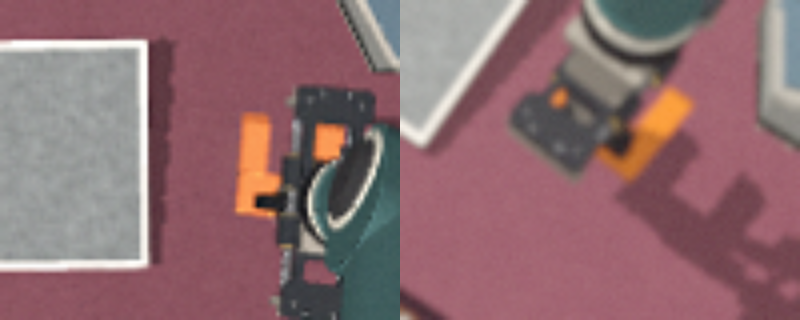

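Request:
servo_tool(
  series=[
    {"linear": [-15, 5, 40], "delta_rot": [0, -0.3, -0.3], "grip": 255},
    {"linear": [-35, 10, 90], "delta_rot": [0, -0.6, -0.6], "grip": 255},
    {"linear": [-55, 14, 135], "delta_rot": [0.04, -0.92, -0.84], "grip": 255},
    {"linear": [-72, 16, 179], "delta_rot": [0.04, -0.92, -0.84], "grip": 255},
    {"linear": [-72, 16, 179], "delta_rot": [0.04, -0.92, -0.84], "grip": 255},
    {"linear": [-72, 36, 179], "delta_rot": [0.04, -0.92, -0.84], "grip": 255},
    {"linear": [-72, 46, 179], "delta_rot": [0.04, -0.92, -0.84], "grip": 255},
    {"linear": [-72, 46, 179], "delta_rot": [0.04, -0.92, -0.84], "grip": 255},
  ],
)

```text
time: 3.9
position: [375.7, -155.7, 226.9]
eef_rot: [-1.569, -0.047, -0.085]
ft_force: [0.2, -0.0, -3.6]
opening: 0.153
```

```bash
python3 - <<'E'
from h import *
go([391.3,-156.1,49.1],-.024,np.radians(5))
c=cap('top','t3.png');s=cap('scene','s3.png')
cv2.imwrite('pics/c3.png',np.hstack([cv2.resize(c['image'][190:270,310:410,::-1],(400,320)),cv2.resize(s['image'][240:320,270:370,::-1],(400,320))]))
E
```

```text
lin [ 0.   7.1 -0.1] rot [-0.01 -0.   -0.03] t 3.9 tcp [ 375.7 -155.7  226.9] grasp [ 390.1 -155.8   56.1] F [ 0.2 -0.  -3.6] open 0.153
```

View pics/c3.png

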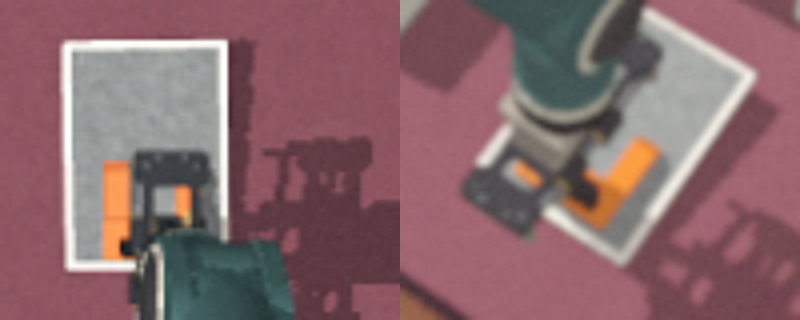

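Request:
servo_tool(
  series=[
    {"linear": [0, 4, 0], "delta_rot": [0, 0, 0], "grip": 255},
    {"linear": [0, 6, 0], "delta_rot": [0, 0, 0], "grip": 255},
    {"linear": [0, 7, 0], "delta_rot": [0, 0, 0], "grip": 255},
    {"linear": [0, 7, 0], "delta_rot": [0, 0, 0], "grip": 255},
  ],
)

```text
time: 4.4
position: [377.2, -155.8, 221.7]
eef_rot: [-1.571, -0.05, -0.088]
ft_force: [0.5, -0.1, -2.7]
opening: 0.149
```

```bash
python3 - <<'E'
from h import *
go([391.3,-156.1,49.1],-.024,np.radians(5))
E
```

```text
lin [-1.   1.8  0. ] rot [ 0.   -0.    0.01] t 4.4 tcp [ 377.2 -155.8  221.7] grasp [ 392.3 -156.2   51. ] F [ 0.5 -0.1 -2.7] open 0.149
```

Request:
servo_tool(
  series=[
    {"linear": [0, 1, 0], "delta_rot": [0, 0, 0], "grip": 255},
    {"linear": [0, 2, 0], "delta_rot": [0, 0, 0], "grip": 255},
    {"linear": [0, 2, 0], "delta_rot": [0, 0, 0], "grip": 255},
  ],
)

```text
time: 4.7
position: [377.5, -155.7, 220.3]
eef_rot: [-1.571, -0.05, -0.088]
ft_force: [-2.1, 0.2, 6.2]
opening: 0.147
```

Contact (6 N up). Release and lift.

Request:
servo_tool(
  series=[
    {"linear": [0, 0, 0], "delta_rot": [0, 0, 0], "grip": 150},
    {"linear": [0, 0, 0], "delta_rot": [0, 0, 0], "grip": 150},
    {"linear": [0, 0, 0], "delta_rot": [0, 0, 0], "grip": 150},
    {"linear": [0, 0, 0], "delta_rot": [0, 0, 0], "grip": 150},
    {"linear": [0, -20, 0], "delta_rot": [0, 0, 0], "grip": 150},
    {"linear": [0, -60, 0], "delta_rot": [0, 0, 0], "grip": 150},
    {"linear": [0, -110, 0], "delta_rot": [0, 0, 0.84], "grip": 150},
    {"linear": [0, -110, 0], "delta_rot": [0, 0, 0.84], "grip": 150},
  ],
)

```text
time: 5.5
position: [369.3, -155.8, 334.2]
eef_rot: [-1.575, 0.014, -0.024]
ft_force: [1.5, -0.4, -0.2]
opening: 0.411
```

```bash
python3 - <<'E'
from h import *
go([454.3,162.6,180],0)
E
```

```text
lin [ 77.3 -18.2 320.3] rot [ 0.04 -0.23  0.06] t 5.5 tcp [ 369.3 -155.8  334.2] grasp [ 370.3 -156.6  162.8] F [ 1.5 -0.4 -0.2] open 0.411
```

Request:
servo_tool(
  series=[
    {"linear": [77, -18, 320], "delta_rot": [0, 0, 0], "grip": 90},
    {"linear": [77, -18, 320], "delta_rot": [0, 0, 0], "grip": 90},
    {"linear": [77, -18, 320], "delta_rot": [0, 0, 0], "grip": 90},
    {"linear": [77, -18, 320], "delta_rot": [0, 0, 0], "grip": 90},
    {"linear": [77, -18, 320], "delta_rot": [0, 0, 0], "grip": 90},
    {"linear": [77, -18, 320], "delta_rot": [0, 0, 0], "grip": 90},
    {"linear": [77, -18, 320], "delta_rot": [0, 0, 0], "grip": 90},
    {"linear": [77, -18, 320], "delta_rot": [0, 0, 0], "grip": 90},
  ],
  squeeze=15,
)

```text
time: 6.3
position: [452.5, 166.9, 347.0]
eef_rot: [-1.567, 0.013, -0.014]
ft_force: [0.6, -0.4, -0.4]
opening: 0.645
```

```bash
python3 - <<'E'
from h import *
go([454.3,162.6,97],0)
c=cap('top','t4.png');s=cap('scene','s4.png')
cv2.imwrite('pics/c4.png',np.hstack([cv2.resize(c['image'][180:270,310:410,::-1],(400,360)),cv2.resize(s['image'][200:320,250:370,::-1],(400,360))]))
hsv=cv2.cvtColor(c['image'],cv2.COLOR_RGB2HSV)
m=cv2.inRange(hsv,(5,150,120),(20,255,255)); m[:, :325]=0;m[:,370:]=0
ys,xs=np.nonzero(m); q=plane(c,np.c_[xs,ys],29.); print(len(q),cv2.minAreaRect(q[:,:2].astype('f4')),q.min(0),q.max(0))
E
```

```text
lin [ 1.8 78.6 -4.5] rot [-0.03 -0.17  0.01] t 6.3 tcp [452.5 166.9 347. ] grasp [452.6 167.5 175.6] F [ 0.6 -0.4 -0.4] open 0.645
345 ((426.9300231933594, -159.521728515625), (84.8627700805664, 84.17613220214844), 88.467041015625) [ 383.86057982 -202.96570616   29.        ] [ 470.11630917 -115.97956493   29.        ]
```

View pics/c4.png

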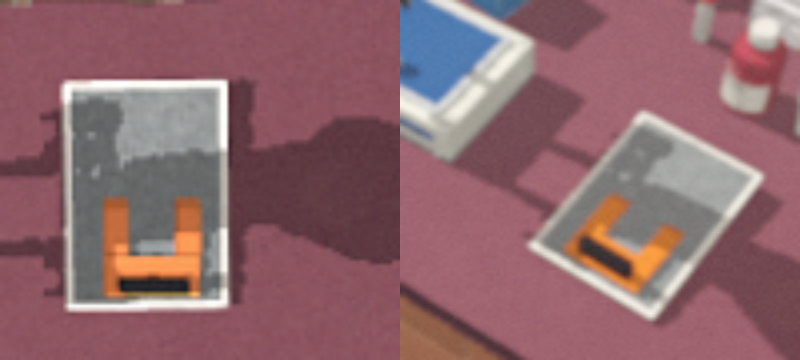

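Request:
servo_tool(
  series=[
    {"linear": [2, 0, -4], "delta_rot": [0, -0.17, 0], "grip": 90},
    {"linear": [2, 40, -4], "delta_rot": [0, -0.17, 0], "grip": 90},
    {"linear": [2, 70, -4], "delta_rot": [0, -0.17, 0], "grip": 90},
    {"linear": [2, 78, -4], "delta_rot": [0, -0.17, 0], "grip": 90},
    {"linear": [2, 78, -4], "delta_rot": [0, -0.17, 0], "grip": 255},
    {"linear": [2, 78, -4], "delta_rot": [0, -0.17, 0], "grip": 255},
    {"linear": [2, 78, -4], "delta_rot": [0, -0.17, 0], "grip": 255},
    {"linear": [2, 78, -4], "delta_rot": [0, -0.17, 0], "grip": 255},
  ],
)

```text
time: 7.2
position: [454.7, 158.6, 270.4]
eef_rot: [-1.571, 0.003, -0.007]
ft_force: [0.1, -0.1, -0.4]
opening: 0.324
```

Request:
servo_tool(
  series=[
    {"linear": [0, 0, 0], "delta_rot": [0, 0, 0], "grip": 255},
    {"linear": [0, 0, 0], "delta_rot": [0, 0, 0], "grip": 255},
    {"linear": [0, 0, 0], "delta_rot": [0, 0, 0], "grip": 255},
    {"linear": [0, 0, 0], "delta_rot": [0, 0, 0], "grip": 255},
  ],
)

```text
time: 7.6
position: [454.4, 158.6, 269.9]
eef_rot: [-1.571, 0.004, -0.005]
ft_force: [-1.7, -1.6, 6.5]
opening: 0.215
```

```bash
python3 - <<'E'
from h import *
go([454.3,162.6,97],0)
o=env.get_obs();Rm=R.from_rotvec(o['eef_rot'])
pv=np.array([555.5,208.6]); k=np.array([454.3,162.6]); a0=np.arctan2(*(k-pv)[::-1]); r=np.linalg.norm(k-pv); print(r)
for s in np.arange(.1,1.66,.1):
    q=pv+r*np.array([np.cos(a0-s),np.sin(a0-s)])
    print(round(s,2),Rm.inv().apply(np.r_[q-k,0]).round(0),q.round(0))
E
```

```text
lin [-0.1  1.5  4. ] rot [ 0.   -0.06  0.01] t 7.6 tcp [454.4 158.6 269.9] grasp [454.5 158.6  98.5] F [-1.7 -1.6  6.5] open 0.215
111.16402295707005
0.1 [-4. -0. 10.] [450. 173.]
0.2 [-7. -0. 21.] [447. 184.]
0.3 [-9. -0. 32.] [445. 195.]
0.4 [-10.  -0.  43.] [444. 206.]
0.5 [-10.  -0.  54.] [445. 217.]
0.6 [-9. -0. 65.] [446. 228.]
0.7 [-6. -0. 76.] [448. 239.]
0.8 [-3. -0. 87.] [452. 249.]
0.9 [ 2. -0. 97.] [457. 259.]
1.0 [  7.  -0. 106.] [462. 269.]
1.1 [ 14.  -0. 115.] [469. 278.]
1.2 [ 21.  -0. 124.] [476. 286.]
1.3 [ 29.  -0. 131.] [484. 294.]
1.4 [ 38.  -0. 138.] [493. 301.]
1.5 [ 47.  -0. 144.] [502. 306.]
1.6 [ 57.  -0. 149.] [512. 311.]
```

Request:
servo_tool(
  series=[
    {"linear": [-4, -2, 10], "delta_rot": [0, 0, 0], "grip": 255},
    {"linear": [-7, -2, 21], "delta_rot": [0, 0, 0], "grip": 255},
    {"linear": [-9, -2, 32], "delta_rot": [0, 0, 0], "grip": 255},
    {"linear": [-10, -2, 43], "delta_rot": [0, 0, 0], "grip": 255},
    {"linear": [-10, -2, 54], "delta_rot": [0, 0, 0], "grip": 255},
    {"linear": [-9, -2, 65], "delta_rot": [0, 0, 0], "grip": 255},
    {"linear": [-6, -2, 76], "delta_rot": [0, 0, 0], "grip": 255},
    {"linear": [-3, -2, 87], "delta_rot": [0, 0, 0], "grip": 255},
  ],
)

```text
time: 8.4
position: [453.3, 245.1, 271.2]
eef_rot: [-1.573, 0.004, -0.008]
ft_force: [11.5, -8.0, -7.0]
opening: 0.208
```

```bash
python3 - <<'E'
from h import *
go([451.6,245,100],0)
c=cap('top','t5.png');cv2.imwrite('pics/c5.png',cv2.resize(c['image'][170:290,140:320,::-1],None,fx=4,fy=4))
E
```

```text
lin [-1.7 -0.3 -0.1] rot [ 0.02 -0.07  0.02] t 8.4 tcp [453.3 245.1 271.2] grasp [453.7 244.6  99.8] F [11.5 -8.  -7. ] open 0.208
```

View pics/c5.png

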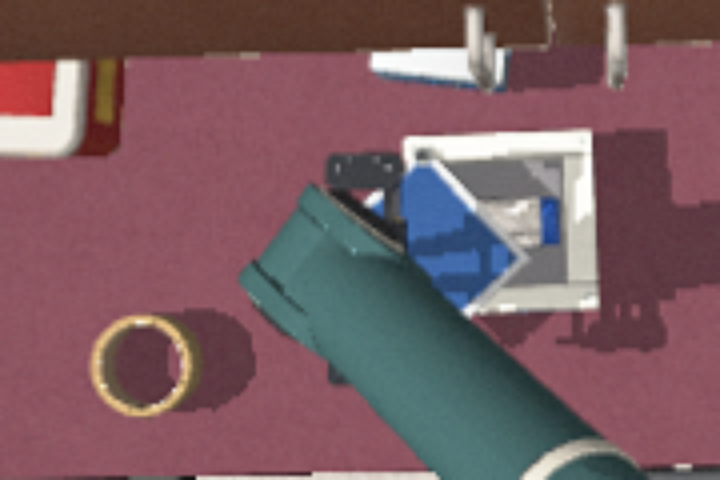

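Request:
servo_tool(
  series=[
    {"linear": [7, 0, 9], "delta_rot": [0, 0, 0], "grip": 255},
    {"linear": [12, 0, 18], "delta_rot": [0, 0, 0], "grip": 255},
    {"linear": [19, 0, 26], "delta_rot": [0, 0, 0], "grip": 255},
    {"linear": [26, 0, 35], "delta_rot": [0, 0, 0], "grip": 255},
    {"linear": [34, 0, 42], "delta_rot": [0, 0, 0], "grip": 255},
    {"linear": [42, 0, 49], "delta_rot": [0, 0, 0], "grip": 255},
    {"linear": [51, 0, 55], "delta_rot": [0, 0, 0], "grip": 255},
    {"linear": [62, 0, 60], "delta_rot": [0, 0, 0], "grip": 255},
  ],
)

```text
time: 9.25
position: [513.3, 307.9, 271.1]
eef_rot: [-1.567, 0.005, -0.002]
ft_force: [-5.6, 3.3, -3.8]
opening: 0.219
```

```bash
python3 - <<'E'
from h import *
go([451.6,245,100],0)
c=cap('top','t6.png');cv2.imwrite('pics/c6.png',cv2.resize(c['image'][170:290,140:320,::-1],None,fx=4,fy=4))
E
```

```text
lin [-61.4  -0.4 -63.2] rot [-0.03 -0.04 -0.02] t 9.25 tcp [513.3 307.9 271.1] grasp [512.9 308.5  99.7] F [-5.6  3.3 -3.8] open 0.219
```

View pics/c6.png

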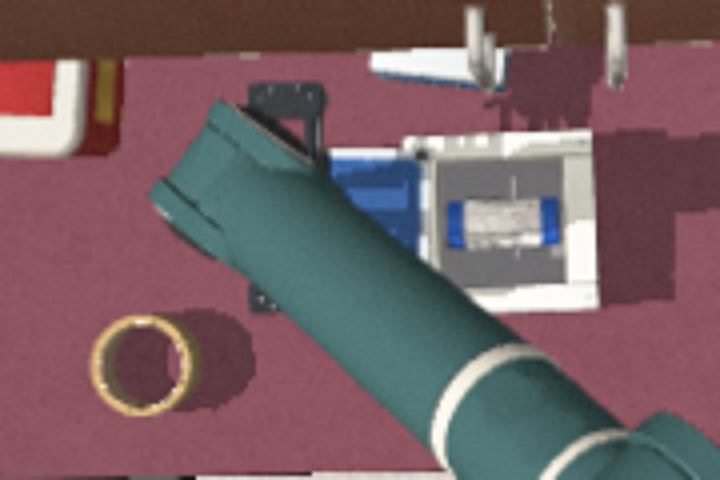

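Request:
servo_tool(
  series=[
    {"linear": [0, 0, 0], "delta_rot": [0, 0, 0], "grip": 120},
    {"linear": [0, 0, 0], "delta_rot": [0, 0, 0], "grip": 120},
    {"linear": [0, 0, 0], "delta_rot": [0, 0, 0], "grip": 120},
    {"linear": [0, 0, 0], "delta_rot": [0, 0, 0], "grip": 120},
    {"linear": [0, -30, 0], "delta_rot": [0, 0, 0], "grip": 120},
    {"linear": [0, -70, 0], "delta_rot": [0, 0, 0], "grip": 90},
    {"linear": [0, -100, 0], "delta_rot": [0, 0, 0], "grip": 90},
    {"linear": [0, -100, 0], "delta_rot": [0, 0, 0], "grip": 84},
  ],
)

```text
time: 10.1
position: [515.2, 306.1, 376.2]
eef_rot: [-1.567, -0.001, -0.012]
ft_force: [0.1, 0.2, -0.3]
opening: 0.667
```

```bash
python3 - <<'E'
from h import *
c=cap('top','t7.png');cv2.imwrite('pics/c7.png',cv2.resize(c['image'][170:290,140:320,::-1],None,fx=4,fy=4))
hsv=cv2.cvtColor(c['image'],cv2.COLOR_RGB2HSV)
m=cv2.inRange(hsv,(105,150,60),(125,255,255)); m[:, :249]=0;m[:,285:]=0
cs,_=cv2.findContours(m,cv2.RETR_EXTERNAL,cv2.CHAIN_APPROX_NONE)
q=[]
for k in cs:
    if cv2.contourArea(k)>15: print(cv2.boundingRect(k),cv2.contourArea(k)); q.append(k.reshape(-1,2))
for z in (42,60):
  w=plane(c,np.vstack(q),z); print(z,cv2.minAreaRect(w[:,:2].astype('f4')),w.min(0),w.max(0))
  for k in q: print(plane(c,k,z).mean(0))
go([494.5,139.7,150],0.015)
E
```

```text
(252, 221, 4, 11) 19.0
(275, 220, 5, 11) 21.5
42 ((493.078369140625, 139.65838623046875), (36.99687576293945, 98.58160400390625), 0.9805960655212402) [473.9219261   90.11860611  42.        ] [512.19161793 188.75830527  42.        ]
[492.35918974 184.25097164  42.        ]
[494.47573985  97.1773156   42.        ]
60 ((492.4618835449219, 138.6732635498047), (36.571014404296875, 97.44677734375), 0.9806134700775146) [473.52594744  89.70376082  60.        ] [511.3550947  187.20796133  60.        ]
[491.75096906 182.75251423  60.        ]
[493.84315435  96.68121342  60.        ]
lin [ -19.3   52.  -165.9] rot [-0.02 -0.21  0.05] t 10.15 tcp [514.7 305.4 373.8] grasp [515.5 305.7 202.4] F [ 0.2  0.8 -0.7] open 0.674
```

View pics/c7.png

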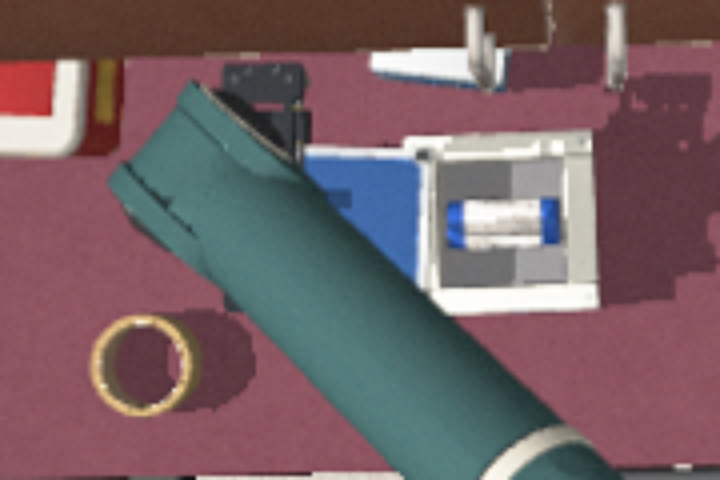

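Request:
servo_tool(
  series=[
    {"linear": [-20, 20, -50], "delta_rot": [0, -0.2, 0.05], "grip": 84},
    {"linear": [-20, 30, -100], "delta_rot": [0, -0.2, 0.05], "grip": 84},
    {"linear": [-20, 52, -150], "delta_rot": [0, -0.2, 0.05], "grip": 84},
    {"linear": [-20, 52, -166], "delta_rot": [0, -0.2, 0.05], "grip": 84},
    {"linear": [-20, 52, -166], "delta_rot": [0, -0.2, 0.05], "grip": 84},
    {"linear": [-20, 52, -166], "delta_rot": [0, -0.2, 0.05], "grip": 84},
  ],
  squeeze=20,
)

```text
time: 10.75
position: [493.0, 138.9, 318.6]
eef_rot: [-1.571, -0.006, 0.015]
ft_force: [-1.2, 0.9, 0.0]
opening: 0.67
```

```bash
python3 - <<'E'
from h import *
go([493.8,139.7,44],0.015)
c=cap('top','t8.png');s=cap('scene','s8.png')
cv2.imwrite('pics/c8.png',np.hstack([cv2.resize(c['image'][180:270,200:300,::-1],(400,360)),cv2.resize(s['image'][150:270,220:340,::-1],(400,360))]))
E
```

```text
lin [  1.4 103.2   0.8] rot [-0.   -0.02 -0.06] t 10.75 tcp [493.  138.9 318.6] grasp [492.  138.8 147.2] F [-1.2  0.9  0. ] open 0.67
```

View pics/c8.png

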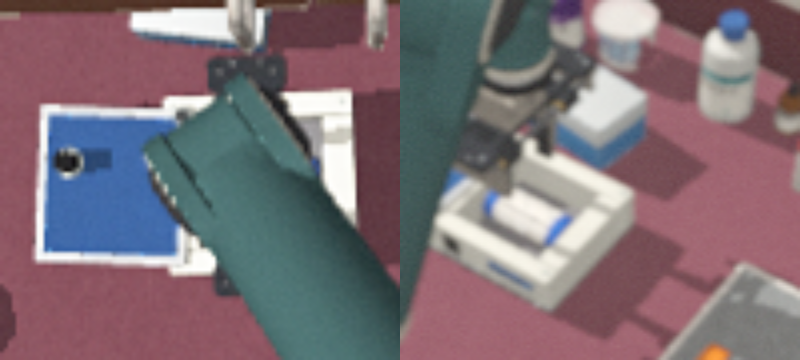

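Request:
servo_tool(
  series=[
    {"linear": [1, 30, 1], "delta_rot": [0, 0, -0.05], "grip": 84},
    {"linear": [1, 60, 1], "delta_rot": [0, 0, -0.05], "grip": 84},
    {"linear": [1, 85, 1], "delta_rot": [0, 0, -0.05], "grip": 84},
    {"linear": [1, 103, 1], "delta_rot": [0, 0, -0.05], "grip": 84},
    {"linear": [1, 103, 1], "delta_rot": [0, 0, -0.05], "grip": 84},
  ],
)

```text
time: 11.35
position: [492.5, 141.7, 214.3]
eef_rot: [-1.571, -0.011, 0.017]
ft_force: [-0.4, 0.1, -0.7]
opening: 0.667
```

```bash
python3 - <<'E'
from h import *
go([493.8,139.7,44],0.015)
E
```

```text
lin [ 1.2 -1.1 -2. ] rot [ 0.    0.02 -0.04] t 11.35 tcp [492.5 141.7 214.3] grasp [491.8 141.6  42.9] F [-0.4  0.1 -0.7] open 0.667
```

Request:
servo_tool(
  series=[
    {"linear": [1, -1, -1], "delta_rot": [0, 0, 0], "grip": 255},
    {"linear": [1, -1, -1], "delta_rot": [0, 0, 0], "grip": 255},
    {"linear": [1, -1, -1], "delta_rot": [0, 0, 0], "grip": 255},
    {"linear": [1, -1, -1], "delta_rot": [0, 0, 0], "grip": 255},
    {"linear": [1, -1, -1], "delta_rot": [0, 0, 0], "grip": 255},
    {"linear": [1, -1, -1], "delta_rot": [0, 0, 0], "grip": 255},
    {"linear": [1, -1, -1], "delta_rot": [0, 0, 0], "grip": 255},
    {"linear": [1, -11, -1], "delta_rot": [0, 0, 0], "grip": 255},
  ],
)

```text
time: 12.15
position: [494.2, 139.4, 227.6]
eef_rot: [-1.571, -0.012, 0.013]
ft_force: [0.2, -0.1, -1.0]
opening: 0.472
```

```bash
python3 - <<'E'
from h import *
go([493.8,139.7,44],0.015)
E
```

```text
lin [-0.4 12.2  0.3] rot [ 0.    0.   -0.01] t 12.15 tcp [494.2 139.4 227.6] grasp [494.1 139.4  56.2] F [ 0.2 -0.1 -1. ] open 0.472
```

Request:
servo_tool(
  series=[
    {"linear": [0, -40, 0], "delta_rot": [0, 0, 0], "grip": 255},
    {"linear": [0, -80, 0], "delta_rot": [0, 0, 0], "grip": 255},
    {"linear": [0, -100, 0], "delta_rot": [0, 0, 0], "grip": 255},
    {"linear": [0, -100, 0], "delta_rot": [0, 0, 0], "grip": 255},
  ],
)

```text
time: 12.55
position: [495.9, 139.7, 331.4]
eef_rot: [-1.57, -0.018, 0.004]
ft_force: [0.6, 0.2, -1.5]
opening: 0.472
```

```bash
python3 - <<'E'
from h import *
th=-0.024;p5=np.radians(5);ux=np.array([np.cos(th),np.sin(th)])
ch=np.array([427,-158.3]); z0=23.5-50*np.tan(p5)
def tgt(a,h): return np.r_[ch+ux*(a*np.cos(p5)-h*np.sin(p5)), z0+a*np.sin(p5)+h*np.cos(p5)]
print(tgt(55,24))
go(tgt(60,84),th,p5); go(tgt(55,26),th,p5)
c=cap('top','t9.png');s=cap('scene','s9.png')
cv2.imwrite('pics/c9.png',np.hstack([cv2.resize(c['image'][180:270,220:320,::-1],(400,360)),cv2.resize(s['image'][150:270,220:340,::-1],(400,360))]))
E
```

```text
[ 479.68379399 -159.56465388   47.82780543]
lin [ -36.1   52.  -298.4] rot [-0.03  0.36 -0.75] t 12.55 tcp [495.9 139.7 331.4] grasp [497.4 139.9 160. ] F [ 0.6  0.2 -1.5] open 0.472
lin [ -36.5  110.2 -298.5] rot [-0.03  0.36 -0.75] t 12.55 tcp [495.9 139.7 331.4] grasp [497.4 139.9 160. ] F [ 0.6  0.2 -1.5] open 0.472
```

View pics/c9.png

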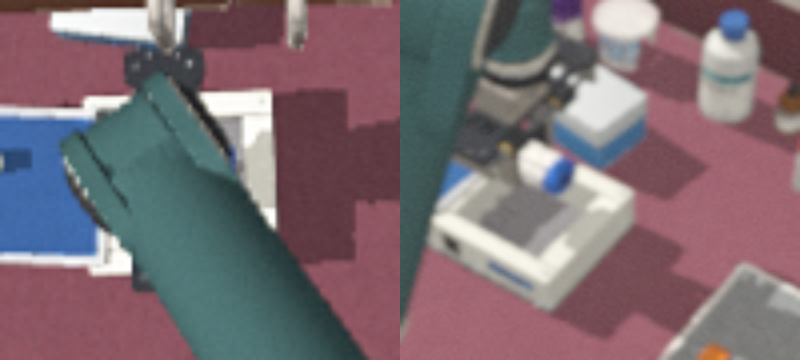

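Cartridge is held level and clear of the bay. Moving over the board.

Request:
servo_tool(
  series=[
    {"linear": [-6, 0, -45], "delta_rot": [0, 0.1, -0.1], "grip": 255},
    {"linear": [-12, 0, -90], "delta_rot": [0, 0.1, -0.2], "grip": 255},
    {"linear": [-18, 0, -135], "delta_rot": [0, 0.2, -0.3], "grip": 255},
    {"linear": [-24, 0, -180], "delta_rot": [0, 0.3, -0.5], "grip": 255},
    {"linear": [-30, 15, -225], "delta_rot": [-0.03, 0.36, -0.7], "grip": 255},
    {"linear": [-36, 30, -265], "delta_rot": [-0.03, 0.36, -0.75], "grip": 255},
    {"linear": [-36, 52, -298], "delta_rot": [-0.03, 0.36, -0.75], "grip": 255},
    {"linear": [-36, 52, -298], "delta_rot": [-0.03, 0.36, -0.75], "grip": 255},
  ],
)

```text
time: 13.45
position: [460.6, -163.9, 271.4]
eef_rot: [-1.572, -0.032, -0.081]
ft_force: [0.0, 0.1, -0.9]
opening: 0.473
```

```bash
python3 - <<'E'
from h import *
th=-0.024;p5=np.radians(5);ux=np.array([np.cos(th),np.sin(th)])
ch=np.array([427,-158.3]); z0=23.5-50*np.tan(p5)
def tgt(a,h): return np.r_[ch+ux*(a*np.cos(p5)-h*np.sin(p5)), z0+a*np.sin(p5)+h*np.cos(p5)]
go(tgt(56,26),th,p5)
c=cap('top','t10.png');s=cap('scene','s10.png')
cv2.imwrite('pics/c10.png',np.hstack([cv2.resize(c['image'][180:270,300:400,::-1],(400,360)),cv2.resize(s['image'][210:330,250:370,::-1],(400,360))]))
E
```

```text
lin [ 1.1 51.   4.9] rot [ 0.02 -0.07 -0.15] t 13.45 tcp [ 460.6 -163.9  271.4] grasp [ 472.9 -164.5  100.5] F [ 0.   0.1 -0.9] open 0.473
```

View pics/c10.png

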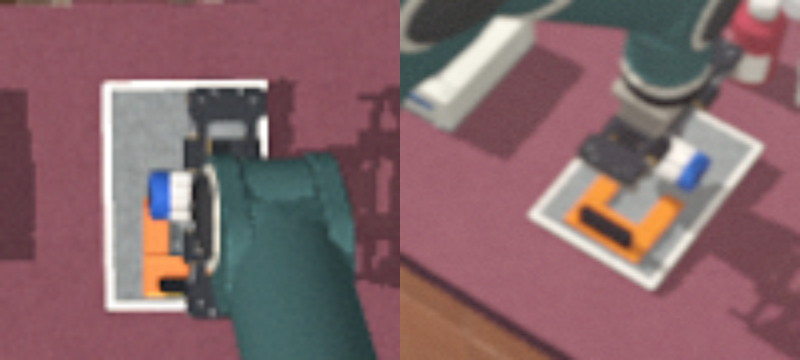

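Request:
servo_tool(
  series=[
    {"linear": [4, 15, 3], "delta_rot": [0, -0.07, -0.12], "grip": 255},
    {"linear": [4, 30, 4], "delta_rot": [0, -0.07, -0.12], "grip": 255},
    {"linear": [4, 40, 4], "delta_rot": [0, -0.07, -0.12], "grip": 255},
    {"linear": [4, 44, 4], "delta_rot": [0, -0.07, -0.12], "grip": 255},
    {"linear": [4, 44, 4], "delta_rot": [0, -0.07, -0.12], "grip": 255},
  ],
)

```text
time: 14.05
position: [470.6, -154.7, 231.4]
eef_rot: [-1.572, -0.06, -0.082]
ft_force: [0.6, -0.4, 0.1]
opening: 0.474
```

```bash
python3 - <<'E'
from h import *
th=-0.024;p5=np.radians(5);ux=np.array([np.cos(th),np.sin(th)])
ch=np.array([427,-158.3]); z0=23.5-50*np.tan(p5)
def tgt(a,h): return np.r_[ch+ux*(a*np.cos(p5)-h*np.sin(p5)), z0+a*np.sin(p5)+h*np.cos(p5)]
go(tgt(56,24),th,p5)
c=cap('top','t11.png');s=cap('scene','s11.png')
cv2.imwrite('pics/c11.png',np.hstack([cv2.resize(c['image'][180:270,300:400,::-1],(400,360)),cv2.resize(s['image'][210:330,250:370,::-1],(400,360))]))
E
```

```text
lin [-5.9 12.3 -4.6] rot [0.01 0.09 0.03] t 14.05 tcp [ 470.6 -154.7  231.4] grasp [ 486.  -155.2   60.7] F [ 0.6 -0.4  0.1] open 0.474
```

View pics/c11.png

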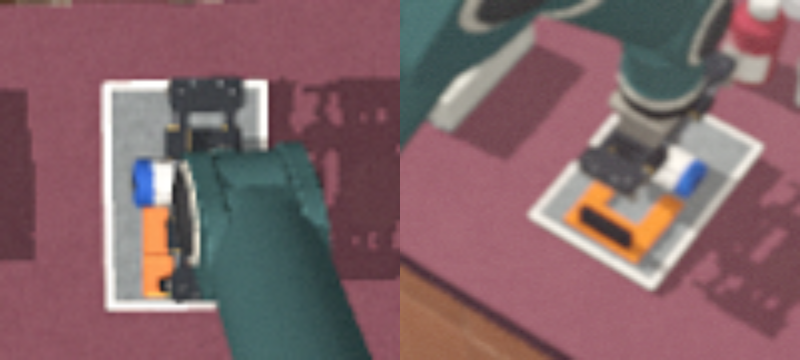

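Request:
servo_tool(
  series=[
    {"linear": [-3, 3, -3], "delta_rot": [0, 0.08, 0], "grip": 255},
    {"linear": [-4, 6, -4], "delta_rot": [0, 0.08, 0], "grip": 255},
    {"linear": [-4, 9, -4], "delta_rot": [0, 0.08, 0], "grip": 255},
    {"linear": [-4, 10, -4], "delta_rot": [0, 0.08, 0], "grip": 255},
    {"linear": [-4, 10, -4], "delta_rot": [0, 0.08, 0], "grip": 255},
  ],
)

```text
time: 14.65
position: [467.2, -159.7, 221.8]
eef_rot: [-1.573, -0.052, -0.09]
ft_force: [-3.1, -0.2, 5.8]
opening: 0.475
```

```bash
python3 - <<'E'
from h import *
th=-0.024;p5=np.radians(5);ux=np.array([np.cos(th),np.sin(th)])
ch=np.array([427,-158.3]); z0=23.5-50*np.tan(p5)
def tgt(a,h): return np.r_[ch+ux*(a*np.cos(p5)-h*np.sin(p5)), z0+a*np.sin(p5)+h*np.cos(p5)]
go(tgt(54,24),th,p5)
E
```

```text
lin [-3.8  3.   0.4] rot [ 0.02 -0.    0.03] t 14.65 tcp [ 467.2 -159.7  221.8] grasp [ 482.7 -160.5   51.1] F [-3.1 -0.2  5.8] open 0.475
```

Request:
servo_tool(
  series=[
    {"linear": [-1, -1, 0], "delta_rot": [0, 0, 0], "grip": 255},
    {"linear": [-2, -1, 0], "delta_rot": [0, 0, 0], "grip": 255},
    {"linear": [-2, -1, 0], "delta_rot": [0, 0, 0], "grip": 255},
  ],
)

```text
time: 14.95
position: [465.2, -159.3, 222.1]
eef_rot: [-1.572, -0.053, -0.09]
ft_force: [-0.1, -0.4, -0.2]
opening: 0.471
```

```bash
python3 - <<'E'
from h import *
th=-0.024;p5=np.radians(5);ux=np.array([np.cos(th),np.sin(th)])
ch=np.array([427,-158.3]); z0=23.5-50*np.tan(p5)
def tgt(a,h): return np.r_[ch+ux*(a*np.cos(p5)-h*np.sin(p5)), z0+a*np.sin(p5)+h*np.cos(p5)]
go(tgt(54,24),th,p5)
c=cap('top','t12.png');s=cap('scene','s12.png')
cv2.imwrite('pics/c12.png',np.hstack([cv2.resize(c['image'][180:270,300:400,::-1],(400,360)),cv2.resize(s['image'][230:310,270:350,::-1],(400,360))]))
E
```

```text
lin [-1.7  3.4  0. ] rot [0.01 0.   0.04] t 14.95 tcp [ 465.2 -159.3  222.1] grasp [ 480.7 -159.9   51.4] F [-0.1 -0.4 -0.2] open 0.471
```

View pics/c12.png

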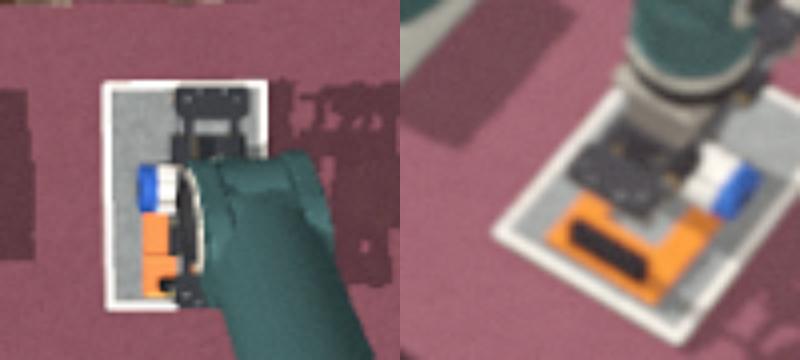

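Request:
servo_tool(
  series=[
    {"linear": [-1, 0, 0], "delta_rot": [0, 0, 0], "grip": 255},
    {"linear": [-1, 0, 0], "delta_rot": [0, 0, 0], "grip": 90},
    {"linear": [-1, 0, 0], "delta_rot": [0, 0, 0], "grip": 90},
    {"linear": [-1, 0, 0], "delta_rot": [0, 0, 0], "grip": 90},
    {"linear": [-1, 0, 0], "delta_rot": [0, 0, 0], "grip": 90},
    {"linear": [-1, 0, 0], "delta_rot": [0, 0, 0], "grip": 90},
  ],
)

```text
time: 15.65
position: [464.4, -159.3, 222.2]
eef_rot: [-1.572, -0.053, -0.091]
ft_force: [-0.6, 0.4, 0.1]
opening: 0.648
```

```bash
python3 - <<'E'
from h import *
go([0,0,0])
c=cap('top','t13.png');s=cap('scene','s13.png')
cv2.imwrite('pics/c13.png',np.hstack([cv2.resize(c['image'][180:270,300:400,::-1],(400,360)),cv2.resize(s['image'][230:310,270:350,::-1],(400,360))]))
E
```

```text
lin [-470.7    7.6  148.1] rot [ 0.03 -0.23  0.87] t 15.65 tcp [ 464.4 -159.3  222.2] grasp [ 480.  -160.    51.5] F [-0.6  0.4  0.1] open 0.648
```

View pics/c13.png

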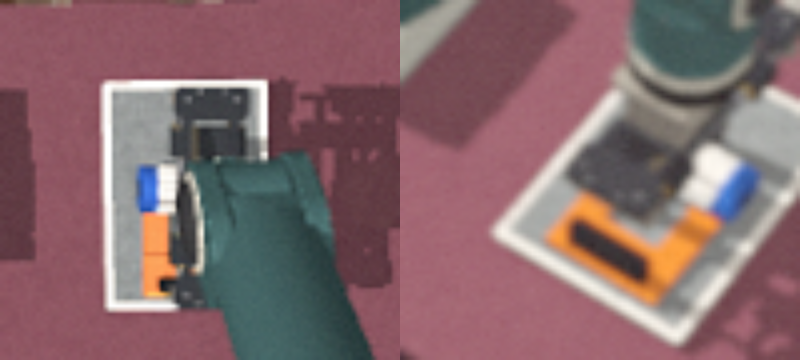

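Released and resting. Retreat along the tool axis.

Request:
servo_tool(
  series=[
    {"linear": [0, -20, 0], "delta_rot": [0, 0, 0], "grip": 90},
    {"linear": [0, -50, 0], "delta_rot": [0, 0, 0], "grip": 90},
    {"linear": [0, -100, 0], "delta_rot": [0, 0, 0], "grip": 90},
    {"linear": [0, -150, -50], "delta_rot": [0, 0, 0], "grip": 90},
    {"linear": [0, -150, -100], "delta_rot": [0, 0, 0], "grip": 90},
    {"linear": [0, -150, -150], "delta_rot": [0, 0, 0], "grip": 90},
    {"linear": [0, -150, -200], "delta_rot": [0, 0, 0], "grip": 90},
    {"linear": [0, -150, -250], "delta_rot": [0, 0, 0], "grip": 90},
  ],
)

```text
time: 16.55
position: [444.5, -394.7, 372.4]
eef_rot: [-1.573, -0.053, -0.091]
ft_force: [1.3, 0.5, 0.8]
opening: 0.646
```

Request:
servo_tool(
  series=[
    {"linear": [0, 0, 0], "delta_rot": [0, 0, 0], "grip": 90},
    {"linear": [0, 0, 0], "delta_rot": [0, 0, 0], "grip": 90},
    {"linear": [0, 0, 0], "delta_rot": [0, 0, 0], "grip": 90},
    {"linear": [0, 0, 0], "delta_rot": [0, 0, 0], "grip": 90},
  ],
)

```text
time: 16.95
position: [445.6, -391.0, 371.9]
eef_rot: [-1.572, -0.055, -0.088]
ft_force: [0.5, 0.4, 0.9]
opening: 0.647
```

```bash
python3 - <<'E'
from h import *
c=cap('top','t14.png');s=cap('scene','s14.png')
cv2.imwrite('pics/c14.png',np.vstack([np.hstack([cv2.resize(c['image'][180:270,300:400,::-1],(400,360)),cv2.resize(s['image'][230:310,270:350,::-1],(400,360))]),cv2.resize(c['image'][180:270,140:440,::-1],(800,240))]))
hsv=cv2.cvtColor(c['image'],cv2.COLOR_RGB2HSV)
m=cv2.inRange(hsv,(105,130,60),(125,255,255)); m[:,:322]=0;m[:,370:]=0
ys,xs=np.nonzero(m);q=plane(c,np.c_[xs,ys],52.);a=q[q[:,1]>-158];b=q[q[:,1]<-158]
print('caps',len(a),len(b),a.mean(0),b.mean(0),'mid',(a.mean(0)+b.mean(0))/2)
m=cv2.inRange(hsv,(5,150,120),(20,255,255)); m[:, :325]=0;m[:,370:]=0
ys,xs=np.nonzero(m); q=plane(c,np.c_[xs,ys],27.); print('chock',cv2.minAreaRect(q[:,:2].astype('f4')),q.min(0),q.max(0))
m=cv2.inRange(hsv,(95,80,40),(125,255,255)); m[:,248:]=0; m[:,:150]=0
k=max(cv2.findContours(m,cv2.RETR_EXTERNAL,cv2.CHAIN_APPROX_NONE)[0],key=cv2.contourArea).reshape(-1,2)
print('cover',cv2.minAreaRect(plane(c,k,75.5)[:,:2].astype('f4')))
g=c['image'].max(2)<60
P=plane(c,[[u,v] for v in range(420) for u in range(560) if g[v,u]],105.5)
P=P[np.hypot(P[:,0]-510,P[:,1]-310)<18]; 
k=P.mean(0)[:2]; d=k-[555.5,208.6]; a0=np.arctan2(-46,-101.2); print('knob',k,np.hypot(*d),'angle',(a0-np.arctan2(d[1],d[0]))%(2*np.pi))
S=cloud(s)
for nm,u,v in [('bottle',355,228),('timer',381,229),('tape',171,197)]: print(nm,S[v,u].round(1))
go([0,0,0])
E
```

```text
caps 44 45 [ 480.47383348 -118.36796415   52.        ] [ 479.5313005  -204.93486626   52.        ] mid [ 480.00256699 -161.6514152    52.        ]
chock ((419.5751953125, -159.54562377929688), (84.8782730102539, 69.5862808227539), 88.4745101928711) [ 383.69187709 -202.89593811   27.        ] [ 455.4727543  -116.19529029   27.        ]
cover ((493.5494384765625, 272.58404541015625), (119.5492172241211, 121.0588150024414), 86.35635375976562)
knob [513.70097102 308.78711997] 108.55697965793337 angle 1.6021701654173732
bottle [ 234.1 -314.1  696.5]
timer [ 288.9 -343.6  653.5]
tape [400.7 502.6  17.7]
lin [-470.3  157.8  381.9] rot [ 0.03 -0.21  0.87] t 17.05 tcp [ 445.5 -391.4  372.1] grasp [ 461.1 -392.   201.4] F [0.2 1.3 0.4] open 0.646
```

View pics/c14.png

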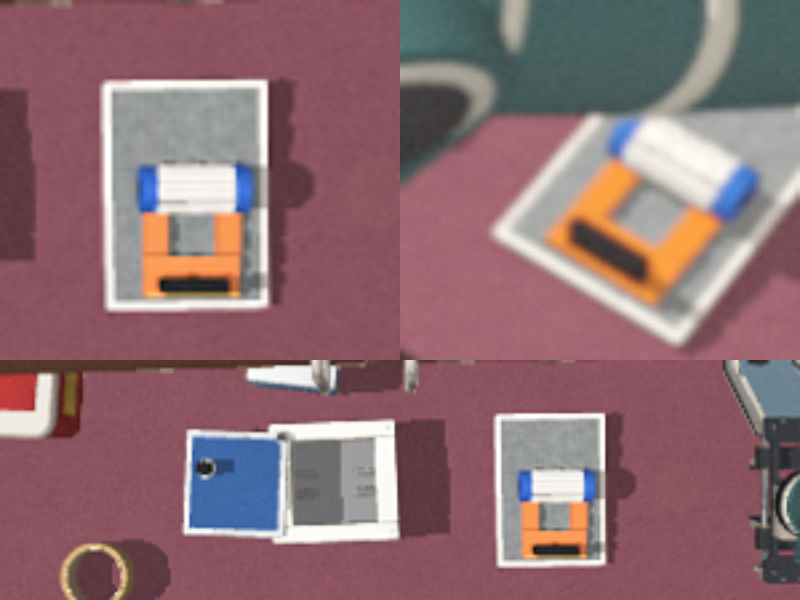

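View pics/s14.png

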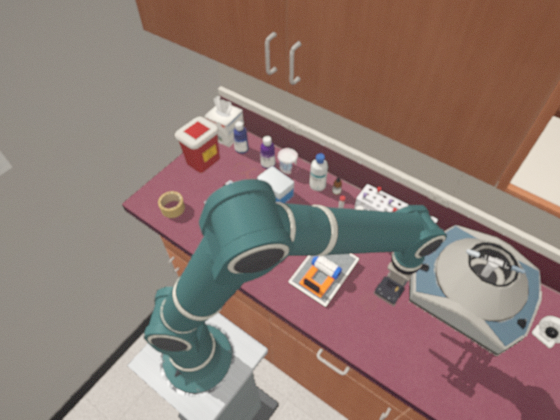

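```bash
python3 -c "
from h import *
print(env.finish_job())"
```

```text
the job is handed in; nothing more can be done
None
```

The job is handed in at about 17 s of the 72 s allowed. No verdict comes back, so these are my own last checks.

- **Order:** I placed the chock first, then swung the cover open by its knob. Only after both were done did I lift the cartridge out and lay it against the toes.
- **Chock:** Its centre was measured 50 mm downhill of the board's middle and near its centre line, square, wholly on the board and with the toes uphill. That fix was taken just after placing. The last picture shows it in the same place, although the cartridge hid the toe tips.
- **Cover:** It measured about 1.60 rad from the knob position, above the 1.4 needed. The knob came out 108.6 mm from the pivot against the given 110 mm, within measuring error.
- **Cartridge:** It lies across both toes, about 53 mm ahead of the chock's origin and 1–3 mm off its centre line, parallel to within about 0.02 rad. The two pictures, taken just after the release and after the arm withdrew, show no movement.
- **Contact:** The gripper is open and about 230 mm clear of the board.
- **Bystanders:** The tape roll reads exactly where it started. The forearm hid the bottle and timer in the last picture, so I could not re-measure them. The moves stayed clear of both and I felt no unexpected forces.

Two readings did not match: contact on the board came about 1.5 mm higher than expected for the chock and about 3 mm higher for the cartridge. I stopped lowering on the measured force instead. The chock landed with about 6 N upward, and the cartridge also showed about 6 N before I eased off and released.

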